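# Interlock aluminium channels in the bundling cradle

## Task

Bundle the aluminium channels in the wooden cradle so that they interlock. Put the loose channel that lies open side up into the empty notch beside the one already there, still open side up; then lower the one that lies open side down gently over the pair, so that it straddles their two neighbouring flanges with one of its own flanges down in each trough, sits flat, and has its ends roughly level with theirs. Leave the other things on the bench where they are.

Things in the scene. Friction and masses are not known exactly. Their poses are not given: they have to be found in the camera images.
- cradle: fixed pale timber bundling cradle, 136x190x32 mm: two bearers 30 mm wide run along its y at x = -50 and +50 mm, open space between. Each has two notches 68 mm wide centred at y = -47 and +47 mm, seats 20 mm above the bench; teeth beside them rise 12 mm above the seats (centre tooth 26 mm wide, end teeth 14). Origin on the bench under its middle, z up, x along the channels lying in it
- free_notch (a point): middle of the empty notch, at seat height (cradle frame x 0, y +47, z 20 mm), axes as the cradle's. A channel that lies in the notch has its own origin here within about 2 mm across
- filled_notch (a point): middle of the notch that is already filled (cradle frame x 0, y -47, z 20 mm), axes as the cradle's
- channel_first: drilled aluminium U-channel already in the cradle, open side up: 160 mm long (x), 64 wide over the flanges (y), 40 high, walls 4 mm, trough 56 wide and 36 deep; about 220 g; one end painted blue. Origin in the centre of its underside (outside of the web), z up. With both notches filled the neighbouring flanges stand 26 to 34 mm apart
- channel_open_up: loose channel of the same size on the bench that lies web down, open side up. Origin in the centre of its underside (outside of the web), x along its length, y across, z up. It can be gripped across its flanges (64 mm)
- channel_open_down: loose channel, same size, lying on the bench flanges down, web on top. Origin in the centre of its underside (midway between the flange edges, 40 mm under its top), x along its length, z up. Can be gripped across the flanges (64 mm). Home over the pair its flange edges rest on their webs: origin 24 mm above the bench at the cradle's middle, with about 9 mm play to either side
- masking_tape_roll: bystander: roll of masking tape lying flat at the back left, 104 mm across, 25 mm high
- screwdriver: bystander: screwdriver with a red handle lying at the front right, 210 mm long, 31 mm thick
- bolt_m12: bystander: steel bolt lying at the front, 58 mm long
- nut_m16: bystander: steel nut lying at the front, 24 mm across

How it is judged:
By the outcome, as a careful person would: the job done as asked, in the order asked, and still so for the second after the job is handed in, with the robot touching nothing.
It also fails if it takes over 54 s, if anything falls off the work surface, if the arm or the gripper's body presses on something with over 40 N, if the wrist force passes 120 N, or if a joint passes its speed limit or range.

## Robot

A 6-joint arm with a two-finger parallel gripper is mounted at the origin on a cart in front of the work surface, level with it; the furniture and walls round the work are solid. World frame = base frame: x ahead of the robot, y to its left, z up, the work surface at z = 0. Lengths are in m, angles in degrees, forces in N, time in s.
With the tool pointing down it reaches from about 0.4 to 0.825 m from the base axis. Payload 7 kg.
Tool frame: the origin (TCP) lies midway between the tips of the shut fingers; the grasp point (between the pads) lies r.grip_depth behind it (r.grip_depth is the distance from the TCP to the grasp point, in m); z points along the fingers, y is the line along which they close (so a half turn about z gives the same grasp; the last joint's range is limited). The gripper opens to 88 mm and grips with 3 to 60 N. Pads are 19 mm wide; open, the fingers measure 130 mm over their backs; the gripper's body (78 mm by 193 mm) begins 47 mm behind the grasp point.
Start: joints at [-54.712, 20.546, 0.682, 0, -70.136, -16.507], TCP at [0.217, -0.639, 0.227] pointing down, gripper open.
Joint ranges: [-176.03, 176.03], [-82.01, 121.73], [-58.28, 71.71], [-173.87, 95.51], [-174.79, -0.11], [-173.66, 173.66]. Speed limits (degrees/s): [136.94, 136.94, 172.46, 180, 180, 180].

## Interface

Orientations are given as [roll, pitch, yaw] about the fixed x, y, z axes, in that order (R = Rz(yaw) Ry(pitch) Rx(roll)).
In Python, from plant import r gives the robot as it stands.
- The arm moves only by the tool drive_effector, called after "Request:" by a JSON object that holds its "method" and its "body". Schema: {"type":"object","properties":{"moves":{"type":"object","properties":{"increments":{"type":"array","items":{"type":"array","items":{"type":"number"},"minItems":6,"maxItems":6},"minItems":1,"maxItems":12}},"additionalProperties":false,"required":["increments"]},"aperture":{"type":"number"},"clamp_n":{"type":"number"},"only":{"type":"string"},"quiet":{"type":"boolean"},"lines":{"type":"string"}},"required":["moves"],"additionalProperties":false}. moves is an object whose key "increments" holds a list of rows, 1 to 12 of them, each of 6 numbers: dx, dy, dz in shares of 0.8 m (1.0 is 0.8 m), then a rotation vector rx, ry, rz in a scale on which 1.0 is 180 degrees; each row is the pose to reach, as a shift and turn from the pose commanded when the call began, along the tool's axes at that moment; what a row does not reach only later rows make up. A row lasts 1/12 s, in which the tool goes at most 0.0417 m and 7.16 degrees, less where a joint would pass 70% of its speed; a pose out of reach is approached as far as the arm can. aperture is the finger opening in m, set as the call begins (left out keeps the last). The fingers move at their own pace and stop on an object; clamp_n is the grip in N (left out, the last holds). Time passes only in rows, so rows that do not move let the fingers close. The tool returns the time, the measured TCP pose, the force, the opening and the grip force at its end. only (a regular expression) keeps the lines of the reply that match it, lines (a string "A,B") keeps lines A to B, and quiet returns only ok. Shift and turn numbers lie between -1 and 1, and a call with a number outside is refused. Input that does not fit is refused with a message, and nothing moves.
- r.get_state(): the state, without advancing time (a new reading comes with each control period).
- r.capture(name): name is "scene" or "top"; returns a dict with "frame" (420x560x3 uint8, red, green, blue), "z_map" (420x560 float32, m along the optical axis (not along the pixel's ray), 0 where there is no reading), "fx", "fy", "cx", "cy" (pixels), "cam_to_world" (4x4, takes a point from camera to world coordinates). Camera axes: x right, y down, z forward; pixel columns grow to the right and rows downward; lengths in m; the calibration is good to about 2 mm. A picture is of the moment at which its call begins.
- r.close_job(): hands the job in; it is judged then, once.
The state is a dict: "time_s": time; "joints": joint angles; "qd": joint speeds; "joint_torque": joint torques, N m; "tcp_pos": TCP position; "eef_rot": TCP orientation; "contact_force": force on the tool from outside, world axes, zero at the start; "moment": the same for the moment, N m; "gripper_width": finger opening in m; "gripper_force": force on a finger pad.
Only numpy, scipy, OpenCV 4.12 (cv2) and the standard library are available. Lean on these libraries where they do the work, as an engineer would, in place of code of your own. Each camera call takes 0.05 s, during which the arm holds its last target. There are 200 camera calls.

## Working session

There is one attempt and no reset: what is moved stays moved. The work goes in short steps, Python scripts to look and compute and a tool call to move; the robot and the scene stay as the last step left them, time stands still between calls to the robot, and variables do not carry over. Pictures are saved under pics/ and viewed, at most 10 in all, crops included, and the job is handed in when it is done.

```bash
ls; mkdir -p pics; python3 - <<'E'
from plant import r
import cv2,numpy as np
for n in("scene","top"):
    c=r.capture(n); cv2.imwrite(f"pics/{n}0.png",c["frame"][:,:,::-1]); np.savez(f"{n}0.npz",**c)
    print(n,c["fx"],c["fy"],c["cx"],c["cy"],np.round(c["cam_to_world"],3).tolist())
print(r.grip_depth,r.get_state())
E
```

```text
pics
plant.py
scene 523.6260487939545 523.6260487939545 274.19986096429454 200.6755890351201 [[0.904, -0.312, 0.292, 0.023], [-0.427, -0.684, 0.591, -1.029], [0.015, -0.659, -0.752, 1.382], [0.0, 0.0, 0.0, 1.0]]
top 408.34554633001693 408.34554633001693 279.7691860188208 205.98868063316567 [[-0.015, -0.986, 0.164, 0.325], [-1.0, 0.016, 0.004, 0.008], [-0.007, -0.164, -0.986, 1.221], [0.0, 0.0, 0.0, 1.0]]
0.0188 {'time_s': 0.1, 'joints': array([-5.47137570e+01,  2.05853492e+01,  6.40260114e-01, -1.87948912e-02,
       -7.01346900e+01, -1.65048196e+01]), 'qd': array([-0.04992677, -0.12835144,  0.06050762,  0.04764383,  0.00920228,
        0.11781094]), 'joint_torque': array([-5.59265245e-04, -5.84160304e+01,  2.93756837e+01,  7.01569989e+00,
        1.01481011e-02, -5.17498586e-05]), 'tcp_pos': array([ 0.21714726, -0.63867063,  0.22574481]), 'eef_rot': array([ 1.79918488e+02, -5.72558235e-03, -1.61224972e+02]), 'contact_force': array([-0.50732162, -0.03065901, -0.8135781 ]), 'moment': array([-0.05504504, -0.0192036 ,  0.00068291]), 'gripper_force': 0.0, 'gripper_width': 0.08748773387303944}
```

View pics/top0.png

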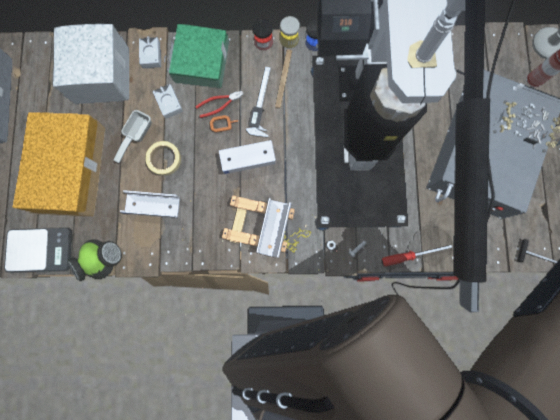

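View pics/scene0.png

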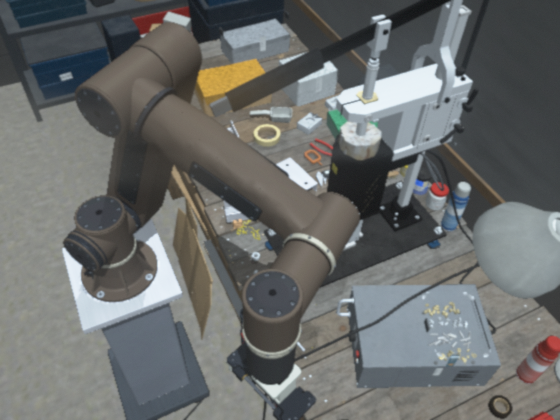

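The top view shows the web-up channel at (247,156), the open-up channel at (150,204) and the cradle at (257,226) with its right notch filled. A press stands around (380,110) between the arm and the work. Next I'll zoom in and get depths.

```bash
cat > h.py <<'E'
import numpy as np,cv2
def cloud(c):
    v,u=np.mgrid[0:420,0:560]; z=c["z_map"].astype(float)
    p=np.stack([(u-c["cx"])/c["fx"]*z,(v-c["cy"])/c["fy"]*z,z],-1)
    M=np.array(c["cam_to_world"]); w=p@M[:3,:3].T+M[:3,3]; w[z<=0]=np.nan; return w
def rect(w,box,zlo,zhi,img=None):
    u0,v0,u1,v1=box; s=w[v0:v1,u0:u1].reshape(-1,3)
    m=(s[:,2]>zlo)&(s[:,2]<zhi); s=s[m]
    (c,d,a)=cv2.minAreaRect((s[:,:2]*1000).astype(np.float32)); return len(s),np.round(c,1),np.round(d,1),round(a,1),np.round(np.median(s[:,2])*1000,1)
E
python3 - <<'E'
from h import *
c=np.load("top0.npz"); w=cloud(c)
f=c["frame"][135:265,110:310,::-1]; cv2.imwrite("pics/crop0.png",cv2.resize(f,None,fx=4,fy=4,interpolation=cv2.INTER_CUBIC))
print("down",rect(w,(212,134,282,178),.03,.05))
for lo,hi in((.002,.012),(.03,.05),(.01,.05)): print("up",rect(w,(113,185,188,224),lo,hi))
print("bench",np.nanmedian(w[180:190,190:215,2]))
print("cradle",rect(w,(215,185,300,265),.012,.04),"wood32",rect(w,(215,185,262,265),.012,.04), "first",rect(w,(250,185,300,265),.045,.075))
z=w[:,:,2]
for v in range(0,300,20): print(v,[ "%.2f"%z[v,u] for u in range(200,560,20)])
print(np.round(w[::40,220:560:40,:2],2).tolist())
E
```

```text
down (1133, array([677. , 111.3]), array([ 66.1, 159.8]), 10.5, np.float64(41.7))
up (1419, array([539.3, 407.3]), array([230.8, 117.8]), 89.0, np.float64(4.7))
up (195, array([536.8, 400.6]), array([157. ,  64.4]), 84.3, np.float64(41.1))
up (341, array([536.7, 400.3]), array([158.4,  64.5]), 84.4, np.float64(35.9))
bench 0.0007813133933110006
cradle (1991, array([466.3,  64.3]), array([222.6, 160.3]), 76.7, np.float64(24.8)) wood32 (815, array([473.7, 113.7]), array([123.2, 150.7]), 76.7, np.float64(22.4)) first (185, array([458.5,  33.9]), array([ 64.2, 158.7]), 76.2, np.float64(60.7))
0 ['-0.00', '-0.00', '-0.00', '-0.01', '-0.00', '-0.01', '0.55', '0.56', '0.57', '0.56', '0.61', '0.61', '0.61', '0.77', '0.80', '-0.03', '-0.03', '-0.03']
20 ['-0.11', '-0.11', '-0.11', '0.08', '-0.12', '-0.12', '0.54', '0.56', '0.56', '0.53', '0.61', '0.61', '0.71', '-0.14', '0.80', '-0.14', '-0.15', '-0.15']
40 ['0.07', '0.07', '-0.04', '0.05', '0.02', '0.00', '0.53', '0.53', '0.53', '0.52', '0.61', '0.62', '0.68', '0.00', '0.79', '0.25', '0.00', '0.02']
60 ['0.07', '0.06', '-0.12', '-0.00', '0.0
[... 2567 characters left out ...]
[0.51, -0.58], [0.53, -0.77]], [[0.43, 0.19], [0.42, 0.07], [0.42, -0.04], [0.42, -0.16], [0.42, -0.28], [0.42, -0.4], [0.36, -0.21], [0.41, -0.64], [0.41, -0.76]], [[0.3, 0.29], [0.3, 0.11], [0.29, -0.08], [0.29, -0.28], [0.29, -0.48], [0.28, -0.67], [0.31, -0.22], [0.28, -1.07], [0.31, -0.34]], [[0.1, 0.32], [0.11, 0.12], [0.12, -0.07], [0.27, -0.06], [0.28, -0.08], [0.28, -0.13], [0.09, -0.86], [0.09, -1.05], [0.27, -0.29]], [[-0.08, 0.32], [0.19, 0.05], [0.23, -0.01], [0.24, -0.05], [0.24, -0.08], [0.24, -0.12], [-0.1, -0.84], [0.23, -0.23], [0.23, -0.26]], [[-0.27, 0.32], [0.12, 0.05], [0.17, -0.01], [0.2, -0.05], [0.21, -0.08], [0.21, -0.12], [0.2, -0.16], [0.2, -0.21], [0.19, -0.25]]]
```

View pics/crop0.png

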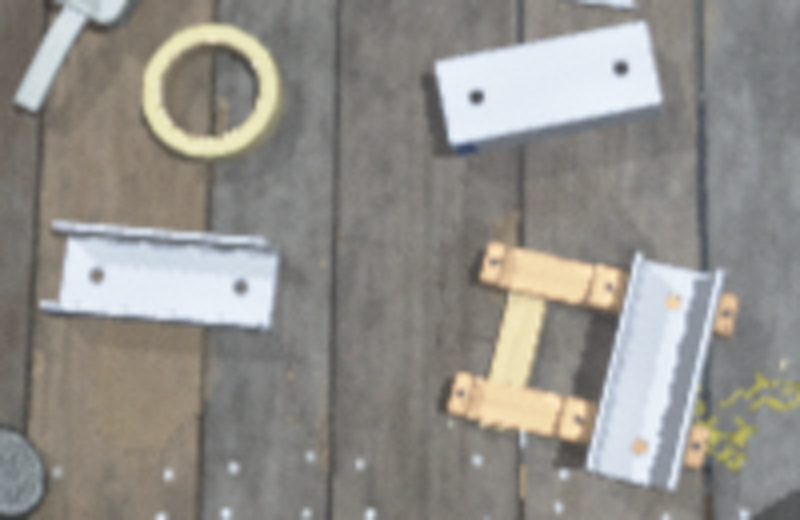

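The crop shows the open-up channel at crop (160,275), the web-up one at (548,85), and the first channel in the cradle's right notch with the left notch free. There is also a bar at about z 0.75 overhead and a press on the way, so I'll check the arm's profile against them and refine the cradle pose.

```bash
python3 - <<'E'
from h import *
t=np.load("top0.npz"); s=np.load("scene0.npz"); wt=cloud(t); ws=cloud(s)
hsv=cv2.cvtColor(s["frame"],cv2.COLOR_RGB2HSV)
# robot profile by azimuth band
for n,w in(("top",wt),("scene",ws)):
    p=w.reshape(-1,3); az=np.degrees(np.arctan2(p[:,1],p[:,0])); rr=np.hypot(p[:,0],p[:,1])
    print(n,"arm",[(round(a,2),np.round(np.nanpercentile(p[m,2],[2,98]),2).tolist()) for a in np.arange(-.3,.85,.08) for m in [(abs(p[:,0]*np.cos(np.radians(-54.7))+p[:,1]*np.sin(np.radians(-54.7))-a)<.04)&(abs(-p[:,0]*np.sin(np.radians(-54.7))+p[:,1]*np.cos(np.radians(-54.7)))<.09)&(p[:,2]>.1)] if m.sum()>5])
    m=(p[:,2]>.2)&(p[:,1]>-.45)&(p[:,0]>.25)&(p[:,1]<.2)
    for x in np.arange(.27,.9,.06):
        q=p[m&(abs(p[:,0]-x)<.03)]
        if len(q): print(n,round(x,2),"y",np.round([q[:,1].min(),q[:,1].max()],2),"z",np.round([q[:,2].min(),q[:,2].max()],2), "front low z y:",np.round(q[q[:,2]<.65][:,1].min() if (q[:,2]<.65).any() else 9,2))
# cradle
C=np.array([.4697,.0795]); a=np.radians(-13.8); R=np.array([[np.cos(a),np.sin(a)],[-np.sin(a),np.cos(a)]])
f=cv2.cvtColor(t["frame"],cv2.COLOR_RGB2HSV); wood=(f[...,0]<22)&(f[...,1]>75)&(f[...,2]>120)&(wt[...,2]>.014)&(wt[...,2]<.04)
b=np.zeros_like(wood);b[190:270,215:300]=1; q=wt[wood&b]; l=(q[:,:2]-C)@R.T*1000
top=q[:,2]>.027
print(len(l),"x",np.percentile(l[:,0],[0,2,98,100]),"y",np.percentile(l[:,1],[0,2,98,100]),"zt",np.median(q[top,2]))
for sgn in(-1,1):
    k=l[(l[:,0]*sgn>0)]; kt=k[(k[:,1]>-10)]; print("bearer x",np.percentile(kt[:,0],[1,50,99]),"slope deg",np.degrees(np.polyfit(kt[:,1],kt[:,0],1)[0]))
    for x in np.arange(-100,104,6):
        zz=q[(l[:,0]*sgn>0)&(abs(l[:,1]-x)<3),2]
        if len(zz): print((int(x),int(1000*np.median(zz)),len(zz)),end=" ")
    print()
E
```

```text
top arm [(np.float64(-0.06), [0.22, 0.31]), (np.float64(0.02), [0.28, 0.53]), (np.float64(0.1), [0.54, 0.6]), (np.float64(0.18), [0.82, 0.82]), (np.float64(0.26), [0.73, 0.82]), (np.float64(0.34), [0.69, 0.79]), (np.float64(0.42), [0.66, 0.75]), (np.float64(0.5), [0.64, 0.68]), (np.float64(0.74), [0.1, 0.15]), (np.float64(0.82), [0.11, 0.15])]
top 0.27 y [-0.34 -0.03] z [0.51 0.82] front low z y: -0.08
top 0.33 y [-0.39 -0.11] z [0.63 0.77] front low z y: -0.39
top 0.39 y [-0.23 -0.2 ] z [0.71 0.76] front low z y: 9
top 0.45 y [-0.23 -0.2 ] z [0.72 0.78] front low z y: 9
top 0.51 y [-0.23 -0.2 ] z [0.74 0.78] front low z y: 9
top 0.57 y [-0.25 -0.19] z [0.58 0.8 ] front low z y: -0.25
top 0.63 y [-0.28 -0.15] z [0.22 0.8 ] front low z y: -0.28
top 0.69 y [-0.27 -0.15] z [0.22 0.75] front low z y: -0.27
top 0.75 y [-0.27 -0.07] z [0.22 0.62] front low z y: -0.27
top 0.81 y [-0.18 -0.07] z [0.36 0.59] front low z y: -0.18
top 0.87 y [-0.21 -0.07] z [0.2  0.47] front low z y: -0.21
scene arm [(np.float64(-0.06), [0.25, 0.3]), (np.float64(0.02), [0.11, 0.47]), (np.float64(0.1), [0.11, 0.
[... 1037 characters left out ...]
-93.08116365 -92.45239357  92.72639049  94.97398421] zt 0.03255771052157619
bearer x [-60.92547349 -50.76211265 -33.31188223] slope deg -0.6491460291884668
(-94, 32, 7) (-88, 34, 11) (-82, 35, 2) (-10, 31, 4) (-4, 34, 10) (2, 31, 4) (8, 33, 9) (14, 22, 13) (20, 20, 3) (26, 22, 1) (32, 18, 2) (44, 22, 3) (56, 19, 2) (68, 20, 2) (74, 21, 12) (80, 23, 22) (86, 31, 6) (92, 32, 6) 
bearer x [39.04329289 45.88520499 65.51787534] slope deg 1.4258661791517613
(-94, 32, 4) (-88, 32, 9) (-82, 32, 2) (-10, 34, 2) (-4, 32, 6) (2, 28, 2) (8, 34, 5) (14, 28, 12) (20, 20, 4) (26, 15, 1) (32, 20, 2) (38, 18, 1) (44, 19, 1) (50, 15, 2) (56, 20, 1) (62, 20, 2) (74, 22, 13) (80, 24, 19) (86, 29, 7) (92, 30, 6)
```

```bash
python3 - <<'E'
from h import *
t=np.load("top0.npz"); s=np.load("scene0.npz")
p=np.r_[cloud(t).reshape(-1,3),cloud(s).reshape(-1,3)]
a=np.radians(-54.71); A=p[:,0]*np.cos(a)+p[:,1]*np.sin(a); L=-p[:,0]*np.sin(a)+p[:,1]*np.cos(a)
bar=(p[:,1]>-.25)&(p[:,1]<-.18)&(p[:,0]>.3)
for lat in np.arange(-.3,.2,.05):
    print(round(lat,2),[(round(x,2),round(float(p[m,2].max()),2)) for x in np.arange(-.3,.85,.1) for m in [(abs(A-x)<.05)&(abs(L-lat)<.025)&(p[:,2]>.2)&~bar] if m.sum()>3])
m=(p[:,1]>-.26)&(p[:,1]<-.17)&(p[:,2]>.66)&(p[:,2]<.85)
for x in np.arange(.26,.8,.04):
    q=p[m&(abs(p[:,0]-x)<.02)]; 
    if len(q): print(round(x,2),np.round([q[:,1].min(),q[:,1].max(),q[:,2].min(),q[:,2].max()],3),len(q))
E
```

```text
-0.3 []
-0.25 [(np.float64(0.6), 0.67), (np.float64(0.7), 0.67)]
-0.2 [(np.float64(0.5), 0.34), (np.float64(0.6), 0.67), (np.float64(0.7), 0.67)]
-0.15 [(np.float64(0.6), 0.67), (np.float64(0.7), 0.67)]
-0.1 [(np.float64(-0.1), 0.24), (np.float64(0.0), 0.27), (np.float64(0.1), 0.24), (np.float64(0.2), 0.81), (np.float64(0.3), 0.8), (np.float64(0.6), 0.65), (np.float64(0.7), 0.65)]
-0.05 [(np.float64(-0.1), 0.28), (np.float64(0.0), 0.29), (np.float64(0.1), 0.28), (np.float64(0.2), 0.82), (np.float64(0.3), 0.81), (np.float64(0.4), 0.77), (np.float64(0.5), 0.73), (np.float64(0.6), 0.69), (np.float64(0.7), 0.66)]
-0.0 [(np.float64(-0.1), 0.28), (np.float64(0.0), 0.29), (np.float64(0.1), 0.28), (np.float64(0.2), 0.82), (np.float64(0.3), 0.81), (np.float64(0.4), 0.77), (np.float64(0.5), 0.73), (np.float64(0.6), 0.69), (np.float64(0.7), 0.65)]
0.05 [(np.float64(-0.1), 0.28), (np.float64(0.0), 0.49), (np.float64(0.1), 0.57), (np.float64(0.2), 0.82), (np.float64(0.3), 0.81), (np.float64(0.4), 0.77), (np.float64(0.5), 0.73), (np.float64(0.6), 0.68), (np.float64(0.7), 0.65)]
0.1 [(np.float64(-0.1), 0.26), (np.float64(0.0), 0.53), (np.float64(0.1), 0.77), (np.float64(0.2), 0.82), (np.float64(0.3), 0.81), (np.float64(0.4), 0.72)]
0.15 [(np.float64(-0.1), 0.3), (np.float64(0.0), 0.56), (np.float64(0.1), 0.77), (np.float64(0.2), 0.83), (np.float64(0.3), 0.81)]
0.26 [-0.26  -0.214  0.678  0.751] 364
0.3 [-0.237 -0.205  0.685  0.736] 1063
0.34 [-0.238 -0.204  0.692  0.748] 1584
0.38 [-0.238 -0.205  0.702  0.757] 1584
0.42 [-0.238 -0.205  0.711  0.765] 1621
0.46 [-0.238 -0.205  0.72   0.777] 1632
0.5 [-0.238 -0.205  0.728  0.785] 1600
0.54 [-0.236 -0.205  0.744  0.789] 921
0.58 [-0.229 -0.212  0.755  0.798] 984
0.62 [-0.228 -0.214  0.763  0.805] 860
0.66 [-0.241 -0.202  0.66   0.818] 1883
0.7 [-0.229 -0.214  0.787  0.827] 238
0.74 [-0.23  -0.214  0.793  0.837] 261
0.78 [-0.228 -0.217  0.804  0.836] 175
```

```bash
cat >> h.py <<'E'
from scipy.spatial.transform import Rotation as Ro
def rows(pts,r):
    """world targets (x,y,z,yaw, tool down) -> rows in the present tool frame"""
    s=r.get_state(); p=s["tcp_pos"]; R=Ro.from_euler("xyz",s["eef_rot"],degrees=True)
    for x,y,z,yaw in pts:
        d=R.inv().apply(np.array([x,y,z])-p); T=R.inv()*Ro.from_euler("xyz",[180,0,yaw],degrees=True)
        print([round(float(k),4) for k in d],np.round(T.as_rotvec(degrees=True),2).tolist(),"n>=",np.ceil(max(np.linalg.norm(d)/.0417,np.degrees(T.magnitude())/7.16)))
def arc(az,R,z,yaw): return (R*np.cos(np.radians(az)),R*np.sin(np.radians(az)),z,yaw)
E
python3 - <<'E'
from h import *
from plant import r
p=np.r_[cloud(np.load("top0.npz")).reshape(-1,3),cloud(np.load("scene0.npz")).reshape(-1,3)]
for az in range(-110,20,10):
    x,y=arc(az,.43,0,0)[:2]; q=p[(np.hypot(p[:,0]-x,p[:,1]-y)<.1)&(p[:,2]<.6)]
    print(az,len(q),np.round(np.nanmax(q[:,2]),3) if len(q) else None)
rows([(.057,-.413,.14,-161)],r)
E
```

```text
-110 0 None
-100 0 None
-90 0 None
-80 0 None
-70 351 -0.83
-60 1046 -0.163
-50 2748 0.034
-40 4050 0.034
-30 5090 0.074
-20 5888 0.088
-10 6101 0.088
0 5536 0.069
10 5421 0.067
[0.079, 0.2651, 0.0861] [0.08, -0.01, -0.22] n>= 7.0
```

The manual's scale: shifts go in shares of 0.8 m and turns go in shares of 180 degrees. Converting my numbers, 0.265 m is 0.3313, 0.086 m is 0.1075.

Request:
{"method": "drive_effector", "body": {"moves": {"increments": [[0.0988, 0.3313, 0.1075, 0, 0, 0], [0.0988, 0.3313, 0.1075, 0, 0, 0], [0.0988, 0.3313, 0.1075, 0, 0, 0], [0.0988, 0.3313, 0.1075, 0, 0, 0], [0.0988, 0.3313, 0.1075, 0, 0, 0], [0.0988, 0.3313, 0.1075, 0, 0, 0], [0.0988, 0.3313, 0.1075, 0, 0, 0], [0.0988, 0.3313, 0.1075, 0, 0, 0]]}}}

```text
time_s: 0.77
tcp_pos: [0.0523, -0.4055, 0.1374]
eef_rot: [179.6, 0.0, -161.4]
contact_force: [-0.4, 1.4, -0.5]
gripper_width: 0.0873
gripper_force: 0.0
```

```bash
python3 - <<'E'
from h import *
from plant import r
print(r.get_state()["joints"])
rows([arc(-52,.43,.14,-145),arc(-22,.43,.13,-125)],r)
E
```

```text
[-54.82170578  -0.13199748 -37.9795103   -0.17935819 -52.56529373
 -16.44021079]
[-0.2226, -0.0046, -0.0025] [0.43, 0.08, -16.37] n>= 6.0
[-0.4063, 0.1209, 0.0085] [0.42, 0.16, -36.37] n>= 11.0
```

Converted, -0.406 m is -0.5075, -0.222 m is -0.2775, -36 degrees is -0.2.

Request:
{"method": "drive_effector", "body": {"moves": {"increments": [[-0.2775, -0.0063, 0, 0, 0, -0.0889], [-0.2775, -0.0063, 0, 0, 0, -0.0889], [-0.2775, -0.0063, 0, 0, 0, -0.0889], [-0.2775, -0.0063, 0, 0, 0, -0.0889], [-0.2775, -0.0063, 0, 0, 0, -0.0889], [-0.2775, -0.0063, 0, 0, 0, -0.0889], [-0.5075, 0.1513, 0.01, 0, 0, -0.2], [-0.5075, 0.1513, 0.01, 0, 0, -0.2], [-0.5075, 0.1513, 0.01, 0, 0, -0.2], [-0.5075, 0.1513, 0.01, 0, 0, -0.2], [-0.5075, 0.1513, 0.01, 0, 0, -0.2], [-0.5075, 0.1513, 0.01, 0, 0, -0.2]]}}}

```text
time_s: 1.77
tcp_pos: [0.4054, -0.1652, 0.1328]
eef_rot: [-179.9, 0.0, -125.1]
contact_force: [0.9, -1.9, -0.6]
gripper_width: 0.0877
gripper_force: 0.0
```

```bash
python3 - <<'E'
from h import *
from plant import r
print(r.get_state()["joints"])
rows([arc(8,.43,.13,-105),(.537,.40,.13,-95.7)],r)
E
```

```text
[ 3.81333876e+00  2.89471595e+00 -3.56425580e+01  8.89372779e-03
 -5.13829561e+01 -3.88853641e+01]
[-0.1959, 0.1127, 0.0028] [-0.07, 0.03, -20.07] n>= 6.0
[-0.5382, 0.2171, 0.0029] [-0.08, 0.03, -29.37] n>= 14.0
```

Converted, -0.538 m is -0.6725, 0.217 m is 0.2713, -29.4 degrees is -0.1633.

Request:
{"method": "drive_effector", "body": {"moves": {"increments": [[-0.6725, 0.2713, 0, 0, 0, -0.1633], [-0.6725, 0.2713, 0, 0, 0, -0.1633], [-0.6725, 0.2713, 0, 0, 0, -0.1633], [-0.6725, 0.2713, 0, 0, 0, -0.1633], [-0.6725, 0.2713, 0, 0, 0, -0.1633], [-0.6725, 0.2713, 0, 0, 0, -0.1633], [-0.6725, 0.2713, 0, 0, 0, -0.1633], [-0.6725, 0.2713, 0, 0, 0, -0.1633], [-0.6725, 0.2713, 0, 0, 0, -0.1633], [-0.6725, 0.2713, 0, 0, 0, -0.1633], [-0.6725, 0.2713, 0, 0, 0, -0.1633], [-0.6725, 0.2713, 0, 0, 0, -0.1633]]}, "aperture": 0.088}}

```text
time_s: 2.77
tcp_pos: [0.5173, 0.3204, 0.1322]
eef_rot: [180.0, -0.0, -95.8]
contact_force: [1.4, -0.0, 0.8]
gripper_width: 0.0877
gripper_force: 0.0
```

```bash
python3 - <<'E'
from h import *
from plant import r
rows([(.5368,.4005,.10,-95.65),(.5368,.4005,.016,-95.65)],r)
E
```

```text
[-0.0817, -0.0113, 0.0322] [0.02, -0.03, -0.15] n>= 3.0
[-0.0817, -0.0114, 0.1162] [0.02, -0.03, -0.15] n>= 4.0
```

Converted, 0.116 m is 0.145, 0.09 m is 0.1125.

Request:
{"method": "drive_effector", "body": {"moves": {"increments": [[-0.1025, -0.0143, 0.0375, 0, 0, 0], [-0.1025, -0.0143, 0.0375, 0, 0, 0], [-0.1025, -0.0143, 0.0375, 0, 0, 0], [-0.1025, -0.0143, 0.0375, 0, 0, 0], [-0.1025, -0.0143, 0.0375, 0, 0, 0], [-0.1025, -0.0143, 0.075, 0, 0, 0], [-0.1025, -0.0143, 0.1125, 0, 0, 0], [-0.1025, -0.0143, 0.145, 0, 0, 0], [-0.1025, -0.0143, 0.145, 0, 0, 0], [-0.1025, -0.0143, 0.145, 0, 0, 0], [-0.1025, -0.0143, 0.145, 0, 0, 0]]}, "aperture": 0.088}}

```text
time_s: 3.68
tcp_pos: [0.5379, 0.3989, 0.0189]
eef_rot: [-179.9, 0.1, -95.8]
contact_force: [0.5, 0.4, -0.1]
gripper_width: 0.0876
gripper_force: 0.0
```

Request:
{"method": "drive_effector", "body": {"moves": {"increments": [[0, 0, 0, 0, 0, 0], [0, 0, 0, 0, 0, 0], [0, 0, 0, 0, 0, 0], [0, 0, 0, 0, 0, 0], [0, 0, 0, 0, 0, 0], [0, 0, 0, 0, 0, 0], [0, 0, 0, 0, 0, 0], [0, 0, 0, 0, 0, 0]]}, "aperture": 0.05, "clamp_n": 30}}

```text
time_s: 4.35
tcp_pos: [0.5368, 0.3991, 0.0175]
eef_rot: [-180.0, 0.0, -95.8]
contact_force: [-3.7, -0.0, 6.7]
gripper_width: 0.064
gripper_force: 30.0
```

Converted, -0.1 m is -0.125, -0.06 m is -0.075.

Request:
{"method": "drive_effector", "body": {"moves": {"increments": [[0, 0, -0.025, 0, 0, 0], [0, 0, -0.075, 0, 0, 0], [0, 0, -0.125, 0, 0, 0], [0, 0, -0.125, 0, 0, 0]]}}}

```text
time_s: 4.68
tcp_pos: [0.5405, 0.4019, 0.1253]
eef_rot: [-179.5, 0.5, -95.7]
contact_force: [1.4, 1.6, -0.3]
gripper_width: 0.0638
gripper_force: 30.0
```

```bash
python3 - <<'E'
from h import *
from plant import r
rows([(.481,.125,.115,-13.8)],r)
E
```

```text
[0.2815, 0.0317, 0.0076] [-0.75, 0.06, -81.92] n>= 12.0
```

Converted, 0.28 m is 0.35, 0.033 m is 0.0413, -82 degrees is -0.4556.

Request:
{"method": "drive_effector", "body": {"moves": {"increments": [[0.35, 0.0413, 0, 0, 0, -0.4556], [0.35, 0.0413, 0, 0, 0, -0.4556], [0.35, 0.0413, 0, 0, 0, -0.4556], [0.35, 0.0413, 0, 0, 0, -0.4556], [0.35, 0.0413, 0, 0, 0, -0.4556], [0.35, 0.0413, 0, 0, 0, -0.4556], [0.35, 0.0413, 0, 0, 0, -0.4556], [0.35, 0.0413, 0, 0, 0, -0.4556], [0.35, 0.0413, 0, 0, 0, -0.4556], [0.35, 0.0413, 0, 0, 0, -0.4556], [0.35, 0.0413, 0, 0, 0, -0.4556], [0.35, 0.0413, 0, 0, 0, -0.4556]]}}}

```text
time_s: 5.68
tcp_pos: [0.4756, 0.1234, 0.1165]
eef_rot: [-180.0, -0.0, -13.4]
contact_force: [0.2, -0.1, -1.6]
gripper_width: 0.064
gripper_force: 30.0
```

Request:
{"method": "drive_effector", "body": {"moves": {"increments": [[0, 0, 0, 0, 0, 0], [0, 0, 0, 0, 0, 0], [0, 0, 0, 0, 0, 0], [0, 0, 0, 0, 0, 0]]}}}

```text
time_s: 6.02
tcp_pos: [0.4756, 0.1236, 0.1165]
eef_rot: [180.0, 0.0, -13.9]
contact_force: [0.5, -0.3, -1.3]
gripper_width: 0.0639
gripper_force: 30.0
```

```bash
python3 - <<'E'
from h import *
from plant import r
c=r.capture("top"); cv2.imwrite("pics/top1.png",cv2.resize(c["frame"][170:280,180:340,::-1],None,fx=5,fy=5,interpolation=cv2.INTER_CUBIC)); np.savez("top1.npz",**c)
c=r.capture("scene"); cv2.imwrite("pics/scene1.png",c["frame"][:,:,::-1]); np.savez("scene1.npz",**c)
print(r.get_state()["tcp_pos"],r.get_state()["eef_rot"])
rows([(.481,.125,.115,-13.8)],r)
E
```

```text
[0.47563514 0.12358602 0.11649414] [ 1.79997211e+02  4.41499894e-03 -1.38709011e+01]
[0.0049, -0.0027, 0.0015] [0.0, 0.0, -0.07] n>= 1.0
```

View pics/top1.png

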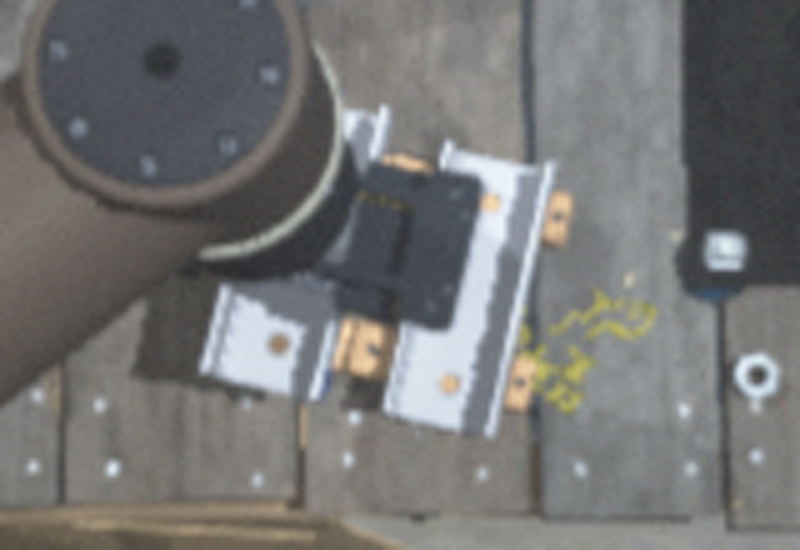

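View pics/scene1.png

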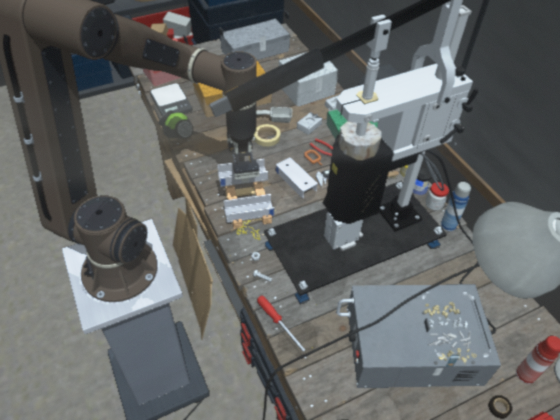

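The top crop shows the held channel at crop (300,260) parallel to the first channel at (465,300). In the scene view it is above the free notch at (243,172). Next I'll measure the held channel's offset from the cradle in both views.

```bash
python3 - <<'E'
from h import *
C=np.array([.4697,.0795]); a=np.radians(-13.8); R=np.array([[np.cos(a),np.sin(a)],[-np.sin(a),np.cos(a)]])
def stat(w,fr,n):
    p=w.reshape(-1,3); l=(p[:,:2]-C)@R.T*1000; f=cv2.cvtColor(fr,cv2.COLOR_RGB2HSV).reshape(-1,3)
    metal=(f[:,1]<60)&(f[:,2]>110)
    def ext(m,t):
        k=l[m]
        if len(k)<5: print(n,t,"few");return
        lo,hi=k[k[:,1]<np.median(k[:,1])],k[k[:,1]>=np.median(k[:,1])]
        print(n,t,len(k),"x",np.round(np.percentile(k[:,0],[0,2,98,100]),1),"y",np.round(np.percentile(k[:,1],[0,3,97,100]),1),"z",np.round(1000*np.median(p[m,2]),1))
    near=(abs(l[:,0])<100)
    ext(metal&near&(abs(l[:,1]+47)<45)&(p[:,2]>.045)&(p[:,2]<.075),"first")
    ext(metal&near&(abs(l[:,1]-47)<45)&(p[:,2]>.13)&(p[:,2]<.15),"held top")
    ext(metal&near&(abs(l[:,1]-47)<45)&(p[:,2]>.095)&(p[:,2]<.15),"held all")
    wood=(f[:,0]<22)&(f[:,1]>75)&(f[:,2]>110)&(p[:,2]>.026)&(p[:,2]<.038)&(abs(l[:,1])<102)&near
    ext(wood,"teeth"); ext(wood&(abs(l[:,1])<25),"mid teeth"); ext(wood&(l[:,1]>70),"+end"); ext(wood&(l[:,1]<-70),"-end")
for n in("top0","top1","scene1"):
    c=np.load(n+".npz"); stat(cloud(c),c["frame"],n)
E
```

```text
top0 first 185 x [-79.4 -76.3  76.7  79.3] y [-79.1 -79.  -15.3 -14.9] z 60.7
top0 held top few
top0 held all few
top0 teeth 120 x [-60.5 -59.9  64.7  65.5] y [-93.1 -92.4  93.3  95. ] z 32.4
top0 mid teeth 53 x [-60.5 -60.1  61.   61.9] y [-9.1 -8.2 13.5 13.7] z 32.4
top0 +end 34 x [-59.8 -59.4  65.1  65.5] y [80.9 81.3 94.3 95. ] z 31.8
top0 -end 33 x [-58.3 -57.9  63.9  65. ] y [-93.1 -92.9 -84.4 -84.2] z 32.7
top1 first 127 x [-79.4 -77.4  77.4  79.7] y [-79.2 -79.  -15.8 -15.2] z 60.9
top1 held top 91 x [-83.  -82.4  72.3  74.6] y [12.9 13.4 77.1 77.6] z 140.1
top1 held all 580 x [-83.7 -82.7  72.1  75.7] y [12.9 13.4 74.9 77.6] z 105.6
top1 teeth 79 x [-59.9 -58.7  65.3  67.2] y [-93.7 -92.8  12.2  12.8] z 32.8
top1 mid teeth 44 x [-59.9 -59.2  65.9  67.2] y [-5.3 -4.7 12.6 12.8] z 33.1
top1 +end few
top1 -end 35 x [-58.1 -57.7  63.5  64.9] y [-93.7 -93.  -84.4 -84.2] z 32.5
scene1 first 366 x [-85.8 -82.9  70.6  73.9] y [-87.8 -84.8 -15.8 -12.1] z 54.9
scene1 held top 124 x [-88.8 -87.7  68.9  69.2] y [ 5.1  7.2 76.6 79.2] z 136.7
scene1 held all 464 x [-89.8 -88.2  68.8  69.6] y [ 3.5  7.3 76.6 79.2] z 118.8
scene1 teeth 49 x [-63.4 -63.1  57.7  61.5] y [-100.3  -99.6   59.3   63.5] z 30.0
scene1 mid teeth few
scene1 +end few
scene1 -end 44 x [-63.4 -63.1  58.1  61.5] y [-100.3  -99.6  -86.8  -86. ] z 30.3
```

Converted, 0.062 m is 0.0775, 0.0043 m is 0.0054.

Request:
{"method": "drive_effector", "body": {"moves": {"increments": [[0.0054, -0.0028, 0, 0, 0, 0], [0.0054, -0.0028, 0.0313, 0, 0, 0], [0.0054, -0.0028, 0.0625, 0, 0, 0], [0.0054, -0.0028, 0.0775, 0, 0, 0], [0.0054, -0.0028, 0.0775, 0, 0, 0], [0.0054, -0.0028, 0.0775, 0, 0, 0], [0.0054, -0.0028, 0.0775, 0, 0, 0]]}}}

```text
time_s: 6.7
tcp_pos: [0.4812, 0.1251, 0.0554]
eef_rot: [-180.0, -0.1, -13.8]
contact_force: [-0.5, -0.1, -1.2]
gripper_width: 0.0637
gripper_force: 30.0
```

Request:
{"method": "drive_effector", "body": {"moves": {"increments": [[0, 0, 0.0038, 0, 0, 0], [0, 0, 0.0075, 0, 0, 0], [0, 0, 0.0113, 0, 0, 0], [0, 0, 0.0113, 0, 0, 0]]}}}

```text
time_s: 7.03
tcp_pos: [0.4801, 0.1246, 0.0453]
eef_rot: [180.0, 0.0, -13.8]
contact_force: [0.3, -0.2, -2.1]
gripper_width: 0.0637
gripper_force: 30.0
```

Converted, 0.0085 m is 0.0106, 0.0075 m is 0.0094.

Request:
{"method": "drive_effector", "body": {"moves": {"increments": [[0, 0, 0.0038, 0, 0, 0], [0, 0, 0.0063, 0, 0, 0], [0, 0, 0.0081, 0, 0, 0], [0, 0, 0.0094, 0, 0, 0], [0, 0, 0.0106, 0, 0, 0], [0, 0, 0.0106, 0, 0, 0]]}}}

```text
time_s: 7.53
tcp_pos: [0.4804, 0.1247, 0.0372]
eef_rot: [180.0, -0.0, -13.8]
contact_force: [-1.1, 0.2, 1.8]
gripper_width: 0.0635
gripper_force: 30.0
```

Converted, -0.09 m is -0.1125, -0.05 m is -0.0625.

Request:
{"method": "drive_effector", "body": {"moves": {"increments": [[0, 0, 0, 0, 0, 0], [0, 0, 0, 0, 0, 0], [0, 0, 0, 0, 0, 0], [0, 0, 0, 0, 0, 0], [0, 0, -0.025, 0, 0, 0], [0, 0, -0.0625, 0, 0, 0], [0, 0, -0.1125, 0, 0, 0], [0, 0, -0.1125, 0, 0, 0]]}, "aperture": 0.072}}

```text
time_s: 8.2
tcp_pos: [0.4841, 0.1265, 0.1338]
eef_rot: [-179.6, -0.5, -13.7]
contact_force: [1.0, 0.9, 0.4]
gripper_width: 0.072
gripper_force: 0.0
```

```bash
python3 - <<'E'
from h import *
from plant import r
rows([(.677,.1113,.10,-79.5),(.677,.1113,.016,-79.5)],r)
E
```

```text
[0.1907, -0.0307, 0.0356] [-0.59, -0.2, 65.78] n>= 10.0
[0.19, -0.0302, 0.1196] [-0.59, -0.2, 65.78] n>= 10.0
```

The manual's scale: shifts go in shares of 0.8 m and turns go in shares of 180 degrees. Converting my numbers, 0.194 m is 0.2425, -0.034 m is -0.0425, 65.7 degrees is 0.365.

Request:
{"method": "drive_effector", "body": {"moves": {"increments": [[0.2425, -0.0425, 0, 0, 0, 0.365], [0.2425, -0.0425, 0, 0, 0, 0.365], [0.2425, -0.0425, 0, 0, 0, 0.365], [0.2425, -0.0425, 0, 0, 0, 0.365], [0.2425, -0.0425, 0, 0, 0, 0.365], [0.2425, -0.0425, 0, 0, 0, 0.365], [0.2425, -0.0425, 0, 0, 0, 0.365], [0.2425, -0.0425, 0, 0, 0, 0.365], [0.2425, -0.0425, 0, 0, 0, 0.365], [0.2425, -0.0425, 0, 0, 0, 0.365], [0.2425, -0.0425, 0, 0, 0, 0.365], [0.2425, -0.0425, 0, 0, 0, 0.365]]}, "aperture": 0.088}}

```text
time_s: 9.2
tcp_pos: [0.6769, 0.1114, 0.127]
eef_rot: [-180.0, -0.0, -79.3]
contact_force: [0.9, -0.9, 0.1]
gripper_width: 0.0879
gripper_force: 0.0
```

```bash
python3 - <<'E'
from h import *
from plant import r
rows([(.677,.1113,.06,-79.5),(.677,.1113,.016,-79.5)],r)
c=r.capture("top"); np.savez("top2.npz",**c); cv2.imwrite("pics/top2.png",cv2.resize(c["frame"][130:280,180:340,::-1],None,fx=4,fy=4,interpolation=cv2.INTER_CUBIC))
C=np.array([.4697,.0795]); a=np.radians(-13.8); R=np.array([[np.cos(a),np.sin(a)],[-np.sin(a),np.cos(a)]])
p=cloud(c).reshape(-1,3); l=(p[:,:2]-C)@R.T*1000
for s in(-47,47):
    m=(abs(l[:,1]-s)<45)&(abs(l[:,0])<95)&(p[:,2]>.045)&(p[:,2]<.075); k=l[m]
    print(s,m.sum(),k.min(0).round(1),k.max(0).round(1),np.median(p[m,2]).round(4),cv2.minAreaRect(k.astype(np.float32)))
E
```

```text
[0.0001, -0.0001, 0.067] [-0.0, -0.0, 0.2] n>= 2.0
[0.0001, -0.0001, 0.111] [-0.0, -0.0, 0.2] n>= 3.0
-47 187 [-79.2 -79.2] [ 79.8 -14.9] 0.0609 ((0.3477935791015625, -47.03413772583008), (64.28260040283203, 158.9759979248047), 89.95793151855469)
47 232 [-78.9  15.2] [80.5 80.5] 0.0598 ((0.9153594970703125, 47.64167022705078), (159.38441467285156, 65.1821060180664), 0.3075640797615051)
```

View pics/top2.png

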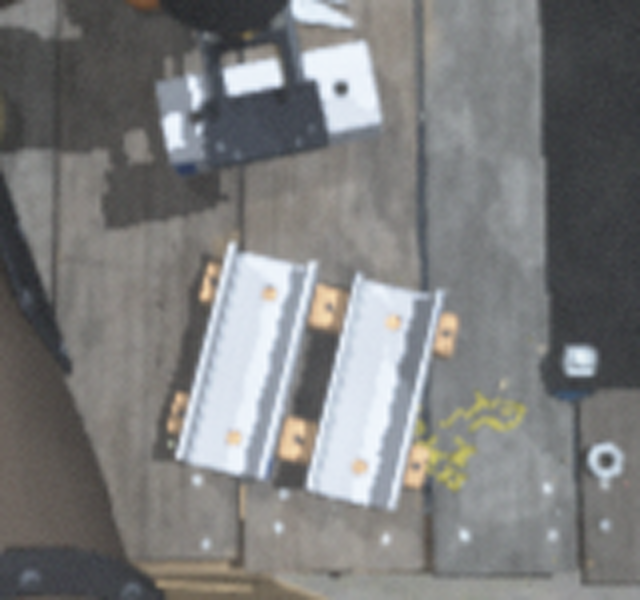

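The crop shows both channels seated side by side at (245,360) and (375,390), with their ends level. The gripper is lined up over the web-up channel at (265,110).

Converted, 0.11 m is 0.1375, 0.1 m is 0.125, 0.2 degrees is 0.0011.

Request:
{"method": "drive_effector", "body": {"moves": {"increments": [[0, 0, 0.0375, 0, 0, 0.0011], [0, 0, 0.075, 0, 0, 0.0011], [0, 0, 0.1063, 0, 0, 0.0011], [0, 0, 0.125, 0, 0, 0.0011], [0, 0, 0.1375, 0, 0, 0.0011], [0, 0, 0.1375, 0, 0, 0.0011], [0, 0, 0.1375, 0, 0, 0.0011]]}}}

```text
time_s: 9.83
tcp_pos: [0.6771, 0.1114, 0.0173]
eef_rot: [180.0, -0.0, -79.6]
contact_force: [-0.6, 1.1, 0.2]
gripper_width: 0.0874
gripper_force: 0.0
```

Request:
{"method": "drive_effector", "body": {"moves": {"increments": [[0, 0, 0, 0, 0, 0], [0, 0, 0, 0, 0, 0], [0, 0, 0, 0, 0, 0], [0, 0, 0, 0, 0, 0], [0, 0, 0, 0, 0, 0], [0, 0, 0, 0, 0, 0], [0, 0, 0, 0, 0, 0]]}, "aperture": 0.05, "clamp_n": 30}}

```text
time_s: 10.42
tcp_pos: [0.6767, 0.1113, 0.0179]
eef_rot: [180.0, -0.0, -79.7]
contact_force: [-3.1, 0.4, 5.0]
gripper_width: 0.0637
gripper_force: 30.0
```

Request:
{"method": "drive_effector", "body": {"moves": {"increments": [[0, 0, -0.025, 0, 0, 0], [0, 0, -0.075, 0, 0, 0], [0, 0, -0.125, 0, 0, 0], [0, 0, -0.1375, 0, 0, 0], [0, 0, -0.1375, 0, 0, 0], [0, 0, -0.1375, 0, 0, 0]]}}}

```text
time_s: 10.92
tcp_pos: [0.677, 0.1116, 0.1277]
eef_rot: [-179.9, 0.1, -79.7]
contact_force: [-0.4, -0.3, -3.1]
gripper_width: 0.0637
gripper_force: 30.0
```

```bash
python3 - <<'E'
from h import *
from plant import r
rows([(.4704,.0797,.127,-13.8)],r)
E
```

```text
[-0.0054, 0.209, 0.0003] [-0.12, -0.01, -65.94] n>= 10.0
```

Converted, 0.209 m is 0.2613, -0.0054 m is -0.0068, -65.9 degrees is -0.3661.

Request:
{"method": "drive_effector", "body": {"moves": {"increments": [[-0.0068, 0.2613, 0, 0, 0, -0.3661], [-0.0068, 0.2613, 0, 0, 0, -0.3661], [-0.0068, 0.2613, 0, 0, 0, -0.3661], [-0.0068, 0.2613, 0, 0, 0, -0.3661], [-0.0068, 0.2613, 0, 0, 0, -0.3661], [-0.0068, 0.2613, 0, 0, 0, -0.3661], [-0.0068, 0.2613, 0, 0, 0, -0.3661], [-0.0068, 0.2613, 0, 0, 0, -0.3661], [-0.0068, 0.2613, 0, 0, 0, -0.3661], [-0.0068, 0.2613, 0, 0, 0, -0.3661], [-0.0068, 0.2613, 0, 0, 0, -0.3661], [-0.0068, 0.2613, 0, 0, 0, -0.3661]]}}}

```text
time_s: 11.92
tcp_pos: [0.4694, 0.079, 0.1259]
eef_rot: [179.9, 0.1, -13.9]
contact_force: [0.1, -0.1, -1.6]
gripper_width: 0.0636
gripper_force: 30.0
```

Request:
{"method": "drive_effector", "body": {"moves": {"increments": [[0, 0, 0, 0, 0, 0], [0, 0, 0, 0, 0, 0], [0, 0, 0, 0, 0, 0]]}}}

```text
time_s: 12.17
tcp_pos: [0.4701, 0.0793, 0.1268]
eef_rot: [180.0, 0.0, -13.9]
contact_force: [0.2, 0.6, -2.8]
gripper_width: 0.0639
gripper_force: 30.0
```

```bash
python3 - <<'E'
from h import *
from plant import r
rows([(.4704,.0797,.127,-13.8)],r)
c=r.capture("top"); np.savez("top3.npz",**c)
C=np.array([.4697,.0795]); a=np.radians(-13.8); R=np.array([[np.cos(a),np.sin(a)],[-np.sin(a),np.cos(a)]])
p=cloud(c).reshape(-1,3); l=(p[:,:2]-C)@R.T*1000; f=cv2.cvtColor(c["frame"],cv2.COLOR_RGB2HSV).reshape(-1,3)
m=(f[:,1]<60)&(f[:,2]>110)&(abs(l[:,1])<60)&(abs(l[:,0])<100)&(p[:,2]>.135)&(p[:,2]<.165); k=l[m]
print(m.sum(),k.min(0).round(1),k.max(0).round(1),np.median(p[m,2]).round(4),cv2.minAreaRect(k.astype(np.float32)))
E
```

```text
[0.0002, -0.0005, -0.0002] [0.02, 0.02, -0.06] n>= 1.0
478 [-76.5 -31.6] [83.2 32.7] 0.1503 ((3.3042144775390625, 1.0473594665527344), (159.29490661621094, 64.28480529785156), 0.4248259961605072)
```

Converted, 0.075 m is 0.0938, -0.0025 m is -0.0031.

Request:
{"method": "drive_effector", "body": {"moves": {"increments": [[-0.0031, 0, 0.0125, 0, 0, 0], [-0.0031, 0, 0.0375, 0, 0, 0], [-0.0031, 0, 0.0563, 0, 0, 0], [-0.0031, 0, 0.075, 0, 0, 0], [-0.0031, 0, 0.0875, 0, 0, 0], [-0.0031, 0, 0.0938, 0, 0, 0], [-0.0031, 0, 0.0938, 0, 0, 0], [-0.0031, 0, 0.0938, 0, 0, 0]]}}}

```text
time_s: 12.88
tcp_pos: [0.468, 0.08, 0.0523]
eef_rot: [180.0, -0.0, -13.8]
contact_force: [0.5, 0.5, -2.0]
gripper_width: 0.064
gripper_force: 30.0
```

Request:
{"method": "drive_effector", "body": {"moves": {"increments": [[0, 0, 0.0025, 0, 0, 0], [0, 0, 0.005, 0, 0, 0], [0, 0, 0.0075, 0, 0, 0], [0, 0, 0.0094, 0, 0, 0], [0, 0, 0.0106, 0, 0, 0], [0, 0, 0.0119, 0, 0, 0], [0, 0, 0.0119, 0, 0, 0]]}}}

```text
time_s: 13.47
tcp_pos: [0.4677, 0.0799, 0.0424]
eef_rot: [180.0, 0.0, -13.8]
contact_force: [-0.3, -0.9, -2.7]
gripper_width: 0.064
gripper_force: 30.0
```

Origin at 24.5 mm with no contact yet. I'll lower another 1 mm.

Converted, 0.0012 m is 0.0015, 0.0008 m is 0.001.

Request:
{"method": "drive_effector", "body": {"moves": {"increments": [[0, 0, 0.0005, 0, 0, 0], [0, 0, 0.001, 0, 0, 0], [0, 0, 0.0015, 0, 0, 0], [0, 0, 0.0015, 0, 0, 0]]}}}

```text
time_s: 13.8
tcp_pos: [0.4679, 0.08, 0.0418]
eef_rot: [-180.0, -0.0, -13.8]
contact_force: [-2.6, -0.8, 5.2]
gripper_width: 0.0638
gripper_force: 30.0
```

Converted, -0.12 m is -0.15, -0.09 m is -0.1125.

Request:
{"method": "drive_effector", "body": {"moves": {"increments": [[0, 0, 0, 0, 0, 0], [0, 0, 0, 0, 0, 0], [0, 0, 0, 0, 0, 0], [0, 0, 0, 0, 0, 0], [0, 0, -0.025, 0, 0, 0], [0, 0, -0.0625, 0, 0, 0], [0, 0, -0.1125, 0, 0, 0], [0, 0, -0.15, 0, 0, 0], [0, 0, -0.15, 0, 0, 0]]}, "aperture": 0.076}}

```text
time_s: 14.55
tcp_pos: [0.4713, 0.0814, 0.1677]
eef_rot: [-179.7, -0.5, -13.7]
contact_force: [1.0, -0.3, 1.4]
gripper_width: 0.076
gripper_force: 0.0
```

```bash
python3 - <<'E'
from h import *
from plant import r
rows([(.6,.3,.16,-13.8)],r)
E
```

```text
[0.073, -0.2429, 0.0098] [-0.35, -0.47, 0.05] n>= 7.0
```

Converted, -0.243 m is -0.3038, 0.073 m is 0.0913.

Request:
{"method": "drive_effector", "body": {"moves": {"increments": [[0.0913, -0.3038, 0, 0, 0, 0], [0.0913, -0.3038, 0, 0, 0, 0], [0.0913, -0.3038, 0, 0, 0, 0], [0.0913, -0.3038, 0, 0, 0, 0], [0.0913, -0.3038, 0, 0, 0, 0], [0.0913, -0.3038, 0, 0, 0, 0], [0.0913, -0.3038, 0, 0, 0, 0], [0.0913, -0.3038, 0, 0, 0, 0], [0.0913, -0.3038, 0, 0, 0, 0]]}}}

```text
time_s: 15.3
tcp_pos: [0.5963, 0.2984, 0.1602]
eef_rot: [179.9, 0.1, -13.8]
contact_force: [0.2, -0.3, -0.3]
gripper_width: 0.0765
gripper_force: 0.0
```

```bash
python3 - <<'E'
from h import *
from plant import r
c=r.capture("top"); cv2.imwrite("pics/top4.png",cv2.resize(c["frame"][130:280,180:380,::-1],None,fx=4,fy=4,interpolation=cv2.INTER_CUBIC))
s=r.capture("scene"); cv2.imwrite("pics/scene4.png",cv2.resize(s["frame"][140:260,180:320,::-1],None,fx=5,fy=5,interpolation=cv2.INTER_CUBIC))
C=np.array([.4697,.0795]); a=np.radians(-13.8); R=np.array([[np.cos(a),np.sin(a)],[-np.sin(a),np.cos(a)]])
p=cloud(c).reshape(-1,3); l=(p[:,:2]-C)@R.T*1000
for s,h in((-62,16.5),(0,33),(62,16.5)):
    m=(abs(l[:,1]-s)<h+4)&(abs(l[:,0])<95)&(p[:,2]>.05)&(p[:,2]<.08); k=l[m]; q=p[m]
    A=np.c_[k,np.ones(len(k))]; print(s,m.sum(),k.min(0).round(1),k.max(0).round(1),"z",np.percentile(q[:,2],[5,50,95]).round(4),"plane slope deg",np.degrees(np.linalg.lstsq(A,q[:,2]*1000,rcond=None)[0][:2]).round(2))
E
```

```text
-62 84 [-79.4 -79.1] [ 80.3 -75. ] z [0.0572 0.061  0.065 ] plane slope deg [-0.38 25.74]
0 1238 [-78.9 -31.4] [81.8 33.4] z [0.0615 0.0653 0.0691] plane slope deg [0.01 0.46]
62 115 [-79.1  74.9] [81.2 80.2] z [0.0515 0.0603 0.0647] plane slope deg [-0.16 69.9 ]
```

View pics/top4.png

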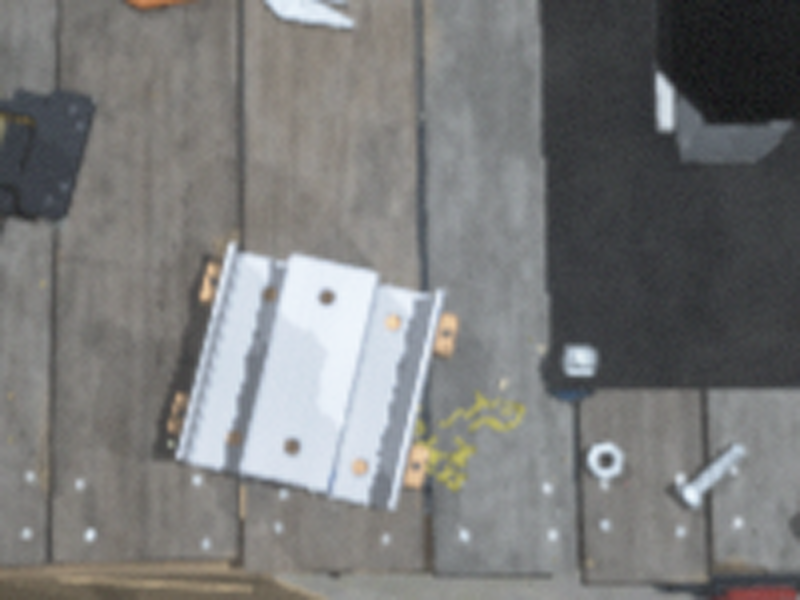

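View pics/scene4.png

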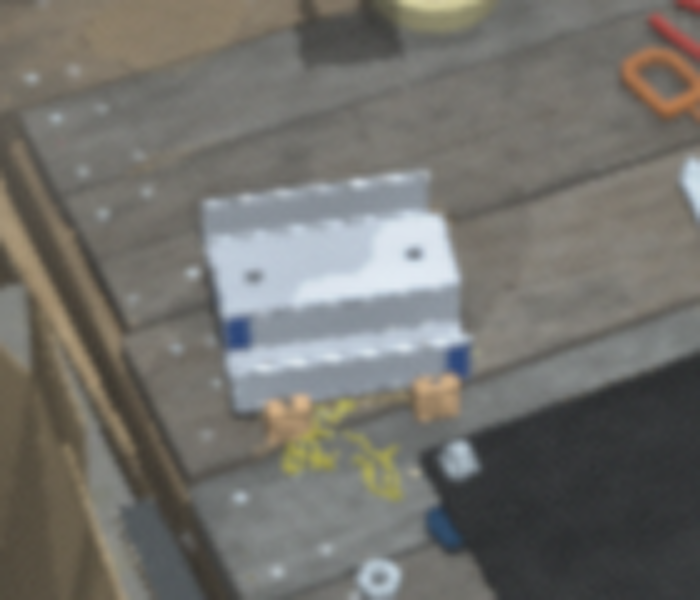

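The third channel straddles the inner flanges (top crop (310,375)). Its top is at 65 mm and flat, and the ends are level within about 2 mm. I'll hand the job in.

```bash
python3 -c "
from plant import r
print(r.close_job())"
```

```text
the job is handed in; nothing more can be done
None
```

The bundle is done and handed in at about 15 s: the open-up channel sits in the free notch and the third straddles the pair, flat and with its ends level to about 2 mm; I moved nothing else on the bench.

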